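# Fit three bell caps over the bases of their size

## Task

The bike bells have been cleaned: take the three steel bell caps off the turntable one by one and set each, mouth down, over the hub of the black bell base of its own size on the cork mat, centred and level on the hub's seat, ready for its screw. Leave the bases standing where they are, and leave the pump, the mug, the reflector clip and the tyre lever lying as they are on the turntable.

Things in the scene. Friction and masses are not known exactly. Their poses are not given: they have to be found in the camera images.
- cap_small: Smallest of three steel bell caps: hollow dome, mouth down, 40 mm across, 22 mm high, about 40 g, wall 2 mm, crown 2.5 mm; grip it across the upright skirt, its lowest 10 mm. Starts on a lazy-susan disc (320 mm across, top 28 mm above the bench) that turns about its middle if pushed. Origin: centre of the rim plane (underside); z up.
- cap_medium: Middle-sized of three steel bell caps: hollow dome, mouth down, 52 mm across, 27 mm high, about 65 g, wall 2 mm, crown 2.5 mm; grip it across the upright skirt, its lowest 12 mm. Starts on a lazy-susan disc (320 mm across, top 28 mm above the bench) that turns about its middle if pushed. Origin: centre of the rim plane (underside); z up.
- cap_large: Largest of three steel bell caps: hollow dome, mouth down, 64 mm across, 32 mm high, about 100 g, wall 2 mm, crown 2.5 mm; grip it across the upright skirt, its lowest 14 mm. Starts on a lazy-susan disc (320 mm across, top 28 mm above the bench) that turns about its middle if pushed. Origin: centre of the rim plane (underside); z up.
- base_small: Smallest of three loose black bell bases on a 3 mm cork mat: foot 10 mm high, disc 4 mm thick and 40 mm across like its cap, grey central hub 15 mm across, its flat top (seat) 36 mm above the origin. A seated cap's crown rests on it, rim 2.5 mm clear of the disc, cap origin 16.5 mm above this one. Striker sticks out 12 mm at disc height, +x. Origin: centre of underside; z up.
- base_medium: Middle-sized of three loose black bell bases on a 3 mm cork mat: foot 10 mm high, disc 4 mm thick and 52 mm across like its cap, grey central hub 17 mm across, its flat top (seat) 41 mm above the origin. A seated cap's crown rests on it, rim 2.5 mm clear of the disc, cap origin 16.5 mm above this one. Striker sticks out 12 mm at disc height, +x. Origin: centre of underside; z up.
- base_large: Largest of three loose black bell bases on a 3 mm cork mat: foot 10 mm high, disc 4 mm thick and 64 mm across like its cap, grey central hub 20 mm across, its flat top (seat) 46 mm above the origin. A seated cap's crown rests on it, rim 2.5 mm clear of the disc, cap origin 16.5 mm above this one. Striker sticks out 12 mm at disc height, +x. Origin: centre of underside; z up.
- pump: Bystander: aluminium mini bike pump with black head and handle, 175 mm long, 27 mm across, up to 35 mm high at the head's lever, lying on the turntable. Origin: under its middle; x along its length.
- mug: Bystander: grey ceramic mug of empty steel key rings, 72 mm across and 78 mm high, standing on the turntable; handle reaches 62 mm from the axis at +y. Origin: centre of its underside.
- reflector_clip: Bystander: green plastic spoke reflector with clip jaws on top, 60 x 26 x 17 mm, lying on the turntable. Origin: centre of its underside; x along its length.
- tyre_lever: Bystander: yellow plastic tyre lever, 102 x 18 x 8 mm, lying on the turntable. Origin: under its middle; x along its length.
Things that resemble listed ones, but are neither listed nor needed, are in the scene too. Leave any orange or pink look-alike of the base_small alone.

How it is judged:
By the outcome, as a careful person would: the job done as asked, in the order asked, and still so for the second after the job is handed in, with the robot touching nothing.
It also fails if it takes over 88 s, if anything falls off the work surface, if the arm or the gripper's body presses on something with over 40 N, if the wrist force passes 120 N, or if a joint passes its speed limit or range.

## Robot

A 7-joint arm with a two-finger parallel gripper is mounted at the origin on the work surface. World frame = base frame: x ahead of the robot, y to its left, z up, the work surface at z = 0. Lengths are in m, angles in rad, forces in N, time in s.
With the tool pointing down it reaches from about 0.4 to 0.85 m from the base axis. Payload 4.5 kg.
Tool frame: the origin (TCP) lies midway between the tips of the shut fingers; the grasp point (between the pads) lies 19 mm behind it; z points along the fingers, y is the line along which they close (so a half turn about z gives the same grasp; the last joint's range is limited). The gripper opens to 88 mm and grips with 3 to 60 N. Pads are 18 mm wide; open, the fingers measure 123 mm over their backs; the gripper's body (75 mm by 187 mm) begins 45 mm behind the grasp point.
Start: joints at [1.342, 0.689, -0.195, 1.565, 0.157, 0.902, -0.215], TCP at [0.162, -0.604, 0.213] pointing down, gripper open.
Joint ranges: [-3.01, 3.01], [-0.46, 2.08], [-1.47, 1.51], [0.13, 2.56], [-1, 4.14], [0.04, 2.09], [-2.66, 2.66]. Speed limits (rad/s): [2.57, 2.57, 3.14, 3.14, 3.14, 3.14, 3.14].

## Interface

Orientations are given as a rotation vector (axis times angle).
In Python, from rig import arm gives the robot as it stands. The module is installed in compiled form; this text tells all that it offers.
- The arm moves only by the tool play_rows, never from a script. Its argument "increments" is text: rows parted by semicolons, each of 7 numbers parted by spaces: the shift along the tool's x, y, z normalised to -1 to 1, where 1 is 0.15 m, then the turn, a rotation vector about the tool's x, y, z normalised to -1 to 1, where 1 is 360 degrees, then the closure, from 0 (fully open) to 1 (shut). In form: tx ty tz wx wy wz claw; .... A call has 1 to 12 rows; each row shifts and turns the commanded pose from where the row before left it, along the tool's axes as they then stand; what a row does not reach is not made up. A row lasts 1/10 s, in which the tool goes at most 50 mm and 8.59 degrees, less where a joint would pass 70% of its speed; a pose out of reach is approached as far as the arm can. A call with a number of a shift or a turn outside -1 to 1 is refused whole. A call with a gripper value outside its range is refused whole. The fingers move at their own pace and stop on an object; "squeeze" is the grip in N (left out, the last holds). Time passes only in rows, so rows that do not move let the fingers close. It gives the time, the measured TCP pose, the force, the opening and the grip force at its end, in the units of the state.
- arm.sense(): the state, without advancing time (a new reading comes with each control period).
- arm.snapshot(name): name is "side" or "top" or "wrist"; returns a dict with "color" (420x560x3 uint8, red, green, blue), "fx", "fy", "cx", "cy" (pixels), "k1" (the pictures are not rectified: a ray, as slopes to the right and down, at radius r is drawn at 1 + k1 r^2 times it, then the intrinsics apply), "R" (3x3) and "t" (3): a world point X has camera coordinates R X + t; the wrist camera has in their place "tool_from_camera" (4x4, takes a point from camera to tool coordinates, whose origin is the TCP and whose axes are the flange's). Camera axes: x right, y down, z forward; pixel columns grow to the right and rows downward; lengths in m; the calibration is good to about 2 mm. A picture is of the moment at which its call begins: read the wrist's pose just before it. There is no depth.
- arm.sign_off(): hands the job in; it is judged then, once.
The state is a dict: "t": time; "qpos": joint angles; "joint_vel": joint speeds; "joint_torque": joint torques, N m; "eef_pos": TCP position; "eef_rot": TCP orientation; "contact_force": force on the tool from outside, world axes, zero at the start; "torque": the same for the moment, N m; "finger_gap": opening from 0.0 (shut) to 1.0 (fully open); "gripper_force": force on a finger pad.
Only numpy, scipy, OpenCV 4.12 (cv2) and the standard library are available. Lean on these libraries where they do the work, as an engineer would, in place of code of your own. Each camera call takes 0.05 s, during which the arm holds its last target. There are 200 camera calls.

## Working session

There is one attempt and no reset: what is moved stays moved. The work goes in short steps, Python scripts to look and compute and a tool call to move; the robot and the scene stay as the last step left them, time stands still between calls to the robot, and variables do not carry over. Pictures are saved under pics/ and viewed, at most 14 in all, crops included, and the job is handed in when it is done.

Besides the shell and the picture viewer there is one more tool, called as a command line: name --argument value ..., lists and objects as JSON in quotes. play_rows: Moves the arm, as the interface text tells. Its arguments: {"type":"object","properties":{"increments":{"type":"string"},"squeeze":{"type":"number"}},"required":["increments"]}

```bash
mkdir -p pics
cat > h.py <<'E'
import numpy as np, cv2
from rig import arm
from scipy.spatial.transform import Rotation as Ro
def snap(n):
    s=arm.sense(); d=arm.snapshot(n)
    if n=="wrist":
        T=np.eye(4);T[:3,:3]=Ro.from_rotvec(s["eef_rot"]).as_matrix();T[:3,3]=s["eef_pos"]
        W=T@np.array(d["tool_from_camera"]); d["R"]=W[:3,:3].T; d["t"]=-W[:3,:3].T@W[:3,3]
    d["R"]=np.array(d["R"]);d["t"]=np.array(d["t"]);return d
def ray(d,u,v):
    x=np.array([(u-d["cx"])/d["fx"],(v-d["cy"])/d["fy"]]);y=x.copy()
    for _ in range(20): y=x/(1+d["k1"]*(y@y))
    return -d["R"].T@d["t"], d["R"].T@np.array([*y,1.])
def onz(d,u,v,z):
    c,r=ray(d,u,v); return c+r*(z-c[2])/r[2]
def proj(d,X):
    p=d["R"]@np.array(X)+d["t"];y=p[:2]/p[2];y=y*(1+d["k1"]*(y@y));return np.array([d["cx"]+d["fx"]*y[0],d["cy"]+d["fy"]*y[1]])
def tri(L):
    A=np.zeros((3,3));b=np.zeros(3)
    for d,u,v in L:
        c,r=ray(d,u,v);r=r/np.linalg.norm(r);P=np.eye(3)-np.outer(r,r);A+=P;b+=P@c
    return np.linalg.solve(A,b)
def save(d,n,crop=None,s=1):
    im=d["color"][:,:,::-1]
    if crop: im=im[crop[1]:crop[3],crop[0]:crop[2]]
    cv2.imwrite("pics/"+n,cv2.resize(im,None,fx=s,fy=s,interpolation=cv2.INTER_CUBIC))
E
python3 - <<'E'
from h import *
import pickle
D={}
for n in("top","side","wrist"):
    d=snap(n);save(d,n+"0.png");D[n]=d;print(n,-d["R"].T@d["t"],d["R"][2],d["fx"],d["k1"])
pickle.dump(D,open("d0.pkl","wb"))
print(arm.sense())
E
```

```text
top [0.3408333  0.05827539 1.05969088] [ 0.16551121 -0.02361978 -0.98592502] 469.8911819320788 -0.009789759440402392
side [-0.18528768  0.83366318  0.82372396] [ 0.54536241 -0.60368833 -0.58149827] 526.6893109905737 -0.00864313896972368
wrist [ 0.23996191 -0.58254638  0.38389842] [-0.30008927 -0.0788062  -0.95065031] 355.42802820598797 -0.0891986991094444
{'t': 0.15, 'qpos': array([ 1.34183341,  0.68980105, -0.1945504 ,  1.5660754 ,  0.15733933,
        0.90251599, -0.21510336]), 'joint_vel': array([ 0.00131561, -0.00078058, -0.00133115, -0.00359545,  0.00189208,
        0.00035413,  0.00146782]), 'joint_torque': array([-2.19560156e-03, -5.27866673e+01, -1.26870017e+00, -1.53587151e+01,
       -5.25089004e-02,  3.89786830e-03,  1.08611498e-04]), 'eef_pos': array([ 0.16217573, -0.60306478,  0.21229675]), 'eef_rot': array([-3.11313749e+00, -4.11537355e-01,  4.74139456e-04]), 'contact_force': array([ 0.99217611,  0.02836359, -0.16820188]), 'torque': array([ 0.03438702, -0.00233691, -0.01517401]), 'gripper_force': 0.0, 'finger_gap': 0.9983188771008085}
```

View pics/top0.png

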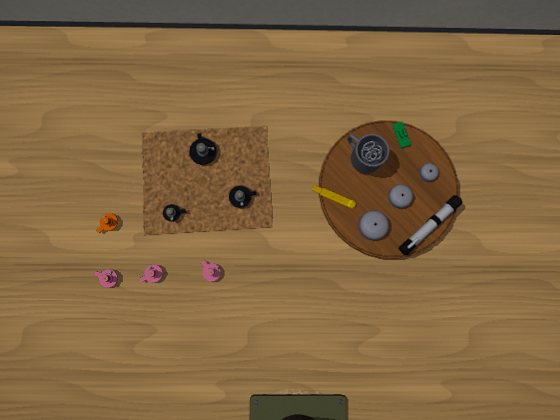

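View pics/side0.png

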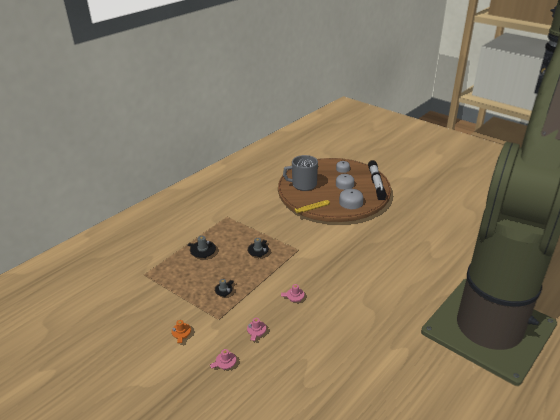

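The top view shows the caps small (430,172), medium (401,196) and large (375,225). The bases are large (202,151), medium (240,196) and small (172,212).

Run:
```python
from h import *
import pickle
D=pickle.load(open("d0.pkl","rb"))
t=D["top"];s=D["side"]
a=cv2.resize(t["color"][110:265,310:470,::-1],None,fx=2.5,fy=2.5,interpolation=cv2.INTER_CUBIC)
b=cv2.resize(t["color"][120:240,135:280,::-1],None,fx=2.5,fy=2.5,interpolation=cv2.INTER_CUBIC)
c=np.zeros((388,765,3),np.uint8);c[:a.shape[0],:400]=a;c[:300,400:400+b.shape[1]]=b
cv2.imwrite("pics/c1.png",c)
# caps: grey blobs in both views
for n,roi in(("top",(360,160,445,245)),("side",(330,155,368,212))):
    im=D[n]["color"];h=cv2.cvtColor(im,cv2.COLOR_RGB2HSV);m=((h[:,:,1]<60)&(h[:,:,2]>60)).astype(np.uint8)
    mm=np.zeros_like(m);x0,y0,x1,y1=roi;mm[y0:y1,x0:x1]=m[y0:y1,x0:x1]
    k,_,st,ce=cv2.connectedComponentsWithStats(mm)
    for i in range(1,k):
        if st[i,4]>60:print(n,st[i],ce[i])
T=lambda u,v,z:onz(t,u,v,z).round(4)
for nm,u,v,z in(("S",430,172,.045),("M",401,196,.05),("L",375,225,.055),("bL",202,151,.04),("bM",240,196,.04),("bS",172,212,.035),("pump0",405,248,.04),("pump1",458,200,.04),("mug",371,153,.1),("tt",389,189,.028)):print(nm,T(u,v,z))
```

```text
top [360 160  26   7  62] [372.22580645 163.24193548]
top [419 163  20  18 258] [428.39534884 171.62403101]
top [388 185  25  22 439] [400.03644647 195.60820046]
top [435 204  10  17  94] [440.82978723 213.22340426]
top [360 211  29  28 666] [373.4039039  224.63513514]
top [409 219  28  26 319] [422.73981191 231.68965517]
side [336 161  14  12 140] [342.53571429 166.47142857]
side [336 174  27  35 656] [348.46189024 192.23018293]
S [ 0.5833 -0.2962  0.045 ]
M [ 0.5274 -0.2274  0.05  ]
L [ 0.4622 -0.1668  0.055 ]
bL [0.6279 0.2133 0.04  ]
bM [0.5264 0.1267 0.04  ]
bS [0.4905 0.2753 0.035 ]
pump0 [ 0.4139 -0.2345  0.04  ]
pump1 [ 0.5212 -0.3578  0.04  ]
mug [ 0.6103 -0.1528  0.1   ]
tt [ 0.5472 -0.207   0.028 ]
```

View pics/c1.png

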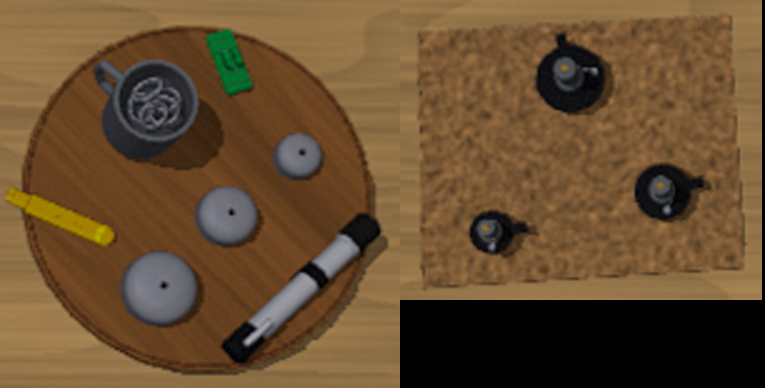

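The crops show dark screw holes on the cap crowns and orange dots on the hub tops, so I can triangulate those with the wrist camera. To keep the gripper body clear of the mug, I'll grasp along the line of caps, in the order small, medium, large.

```bash
cat > plan.py <<'E'
from h import *
def delta(target,yawdir=None,verbose=True):
    """total wz turn (deg) first, then tool-frame shift in normalised units (tool pointing down)"""
    s=arm.sense();R=Ro.from_rotvec(s["eef_rot"]).as_matrix();p=s["eef_pos"]
    print("t",s["t"],"tcp",p.round(4),"zdir",R[:,2].round(4),"ydir",R[:,1].round(3),"q7",s["qpos"][6].round(3),"gap",round(s["finger_gap"],3))
    w=0.
    if yawdir is not None:
        y=R.T@np.array([*yawdir,0.]); 
        w=np.arctan2(-y[0],y[1]); w=(w+np.pi/2)%np.pi-np.pi/2
        print("turn deg",np.degrees(w).round(2),"norm",round(w/2/np.pi,4))
    R2=R@Ro.from_rotvec([0,0,w]).as_matrix()
    print("shift norm",(R2.T@(np.array(target)-p)/.15).round(4),"m",(R2.T@(np.array(target)-p)).round(4))
E
python3 -c "
from plan import *
delta((.50,-.25,.23),(.68,-.73))"
```

```text
t 0.15 tcp [ 0.1622 -0.6031  0.2123] zdir [-5.0e-04  1.3e-03 -1.0e+00] ydir [ 0.26  -0.966 -0.001] q7 -0.215 gap 0.998
turn deg -27.91 norm -0.0775
shift norm [ 3.2524 -0.1874 -0.116 ] m [ 0.4879 -0.0281 -0.0174]
```

play_rows --increments "0 0 0 0 0 -0.0194 0; 0 0 0 0 0 -0.0194 0; 0 0 0 0 0 -0.0194 0; 0 0 0 0 0 -0.0193 0; 0.25 0 0 0 0 0 0; 0.3 -0.02 -0.02 0 0 0 0; 0.3 -0.02 -0.02 0 0 0 0; 0.3 -0.02 -0.02 0 0 0 0; 0.3 -0.02 -0.02 0 0 0 0; 0.3 -0.02 -0.02 0 0 0 0; 0.3 -0.02 -0.02 0 0 0 0; 0.3 -0.02 0 0 0 0 0"

```text
t: 1.35
eef_pos: [0.4072, -0.3466, 0.2312]
eef_rot: [2.923, 1.15, 0.0]
contact_force: [0.0, -0.5, -0.3]
finger_gap: 0.996
gripper_force: 0.0
```

play_rows --increments "0.3 -0.02 0 0 0 0 0; 0.3 -0.02 0 0 0 0 0; 0.2 -0.02 0 0 0 0 0; 0.1 0 0 0 0 0 0; 0 0 0 0 0 0 0; 0 0 0 0 0 0 0"

```text
t: 1.95
eef_pos: [0.4973, -0.2512, 0.2306]
eef_rot: [2.924, 1.147, -0.003]
contact_force: [0.4, -1.5, 0.0]
finger_gap: 0.999
gripper_force: 0.0
```

```bash
python3 -c "
from plan import *
import pickle
d=snap('wrist');save(d,'w1.png');pickle.dump(d,open('w1.pkl','wb'))
delta((.50,-.25,.23),(.68,-.73))"
```

```text
t 2.0 tcp [ 0.4969 -0.2517  0.2306] zdir [-0.0019 -0.0014 -1.    ] ydir [ 0.679 -0.734 -0.   ] q7 -0.663 gap 0.999
turn deg -0.2 norm -0.0006
shift norm [0.0229 0.0054 0.0042] m [0.0034 0.0008 0.0006]
```

View pics/w1.png

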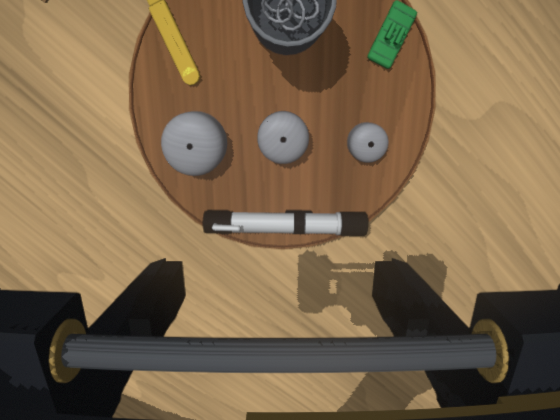

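The wrist view shows the holes at L (189,146), M (283,139) and S (371,144), all unobstructed. I'll triangulate them with the top view.

```bash
cat >> h.py <<'E'
def dark(d,u,v,r=5):
    g=cv2.cvtColor(d["color"],cv2.COLOR_RGB2GRAY).astype(float)[v-r:v+r+1,u-r:u+r+1]
    w=np.clip(np.median(g)-15-g,0,None);yy,xx=np.mgrid[v-r:v+r+1,u-r:u+r+1];return (w*xx).sum()/w.sum(),(w*yy).sum()/w.sum()
def outline(d,u,v,win):
    h=cv2.cvtColor(d["color"],cv2.COLOR_RGB2HSV);m=((h[:,:,1]<70)&(h[:,:,2]>50)).astype(np.uint8)
    z=np.zeros_like(m);z[v-win:v+win,u-win:u+win]=m[v-win:v+win,u-win:u+win]
    c=max(cv2.findContours(z,cv2.RETR_EXTERNAL,cv2.CHAIN_APPROX_NONE)[0],key=cv2.contourArea);return cv2.fitEllipse(c)
E
python3 - <<'E'
from h import *
import pickle
D=pickle.load(open("d0.pkl","rb"));t=D["top"];w=pickle.load(open("w1.pkl","rb"))
for n,a,b,z,hgt in(("L",(375,225),(189,146),36,.032),("M",(402,196),(283,139),30,.027),("S",(430,172),(371,144),24,.022)):
    pa=dark(t,*a,r=3);pb=dark(w,*b)
    print(n,np.round(pa,1),np.round(pb,1),"tri",tri([(t,*pa),(w,*pb)]).round(4),"wrist@z",onz(w,*pb,.028+hgt).round(4),"top@z",onz(t,*pa,.028+hgt).round(4))
    e=outline(w,*b,z);print("  outl",np.round(e[0],1),np.round(e[1],1),"@skirt",onz(w,*e[0],.028+.4*hgt).round(4))
E
```

```text
L [375.1 223.7] [189.2 146.1] tri [ 0.4643 -0.1653  0.0625] wrist@z [ 0.4638 -0.1649  0.06  ] top@z [ 0.4645 -0.1661  0.06  ]
  outl [193.2 142.8] [63.7 64.4] @skirt [ 0.464  -0.1641  0.0408]
M [402.1 194.4] [282.8 139.2] tri [ 0.5294 -0.2272  0.0589] wrist@z [ 0.5293 -0.2272  0.055 ] top@z [ 0.5299 -0.2286  0.055 ]
  outl [282.7 137. ] [50.8 52.1] @skirt [ 0.5296 -0.227   0.0388]
S [430.4 170.5] [370.6 144. ] tri [ 0.5843 -0.293   0.0563] wrist@z [ 0.585  -0.2943  0.05  ] top@z [ 0.5857 -0.2956  0.05  ]
  outl [367.3 141.8] [39.4 40.3] @skirt [ 0.5852 -0.2938  0.0368]
```

```bash
python3 -c "
from plan import *
delta((.585,-.294,.12))"
```

```text
t 2.0 tcp [ 0.4969 -0.2517  0.2306] zdir [-0.0019 -0.0014 -1.    ] ydir [ 0.679 -0.734 -0.   ] q7 -0.663 gap 0.999
shift norm [0.2414 0.6057 0.7369] m [0.0362 0.0908 0.1105]
```

play_rows --increments "0.06 0.15 0.1 0 0 0 0.34; 0.06 0.15 0.2 0 0 0 0.34; 0.06 0.15 0.2 0 0 0 0.34; 0.06 0.155 0.15 0 0 0 0.34; 0 0 0.087 0 0 0 0.34; 0 0 0 0 0 0 0.34; 0 0 0 0 0 0 0.34" --squeeze 15

```text
t: 2.7
eef_pos: [0.5854, -0.292, 0.121]
eef_rot: [-2.924, -1.148, 0.002]
contact_force: [0.1, 0.5, 1.0]
finger_gap: 0.661
gripper_force: 0.0
```

```bash
python3 -c "
from plan import *
import pickle
d=snap('wrist');save(d,'w2.png');pickle.dump(d,open('w2.pkl','wb'))
for P in((.4643,-.1653,.06),(.5294,-.2272,.055),(.5845,-.2935,.05)):print(proj(d,P))
delta((.585,-.294,.0315),(.68,-.73))"
```

```text
[ 37.54671839 219.86892613]
[157.95763448 210.57726312]
[279.06411275 214.81765032]
t 2.75 tcp [ 0.5861 -0.2918  0.1216] zdir [ 4.e-04 -7.e-04 -1.e+00] ydir [ 0.681 -0.732  0.001] q7 -0.668 gap 0.658
turn deg -0.06 norm -0.0002
shift norm [-0.0149  0.0052  0.6009] m [-0.0022  0.0008  0.0901]
```

View pics/w2.png

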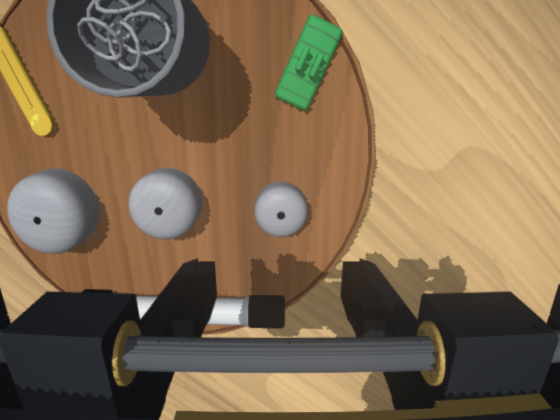

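The wrist view at hover shows S (281,215), M (158,211) and L (37,220). That is close to the predicted pixels.

Run:
```python
from plan import *
import pickle
D=pickle.load(open("d0.pkl","rb"));t=D["top"];w=pickle.load(open("w1.pkl","rb"));v=pickle.load(open("w2.pkl","rb"))
for n,a,b,c,hgt in(("L",(375,224),(189,146),(37,220),.032),("M",(402,194),(283,139),(158,211),.027),("S",(430,170),(371,144),(281,215),.022)):
    pa=dark(t,*a,r=3);pb=dark(w,*b);pc=dark(v,*c)
    print(n,"wrist2",tri([(v,*pc),(w,*pb)]).round(4),"all",tri([(t,*pa),(w,*pb),(v,*pc)]).round(4),"w2@z",onz(v,*pc,.028+hgt).round(4))
delta((.585,-.293,.0315),(.68,-.73))
```

```text
L wrist2 [ 0.4638 -0.1649  0.0601] all [ 0.4643 -0.1654  0.0613] w2@z [ 0.4637 -0.165   0.06  ]
M wrist2 [ 0.5293 -0.2273  0.0548] all [ 0.5297 -0.2275  0.0564] w2@z [ 0.5294 -0.2273  0.055 ]
S wrist2 [ 0.585  -0.2944  0.0497] all [ 0.5852 -0.2943  0.0515] w2@z [ 0.5851 -0.2944  0.05  ]
t 2.75 tcp [ 0.5861 -0.2918  0.1216] zdir [ 4.e-04 -7.e-04 -1.e+00] ydir [ 0.681 -0.732  0.001] q7 -0.668 gap 0.658
turn deg -0.06 norm -0.0002
shift norm [-1.040e-02  3.000e-04  6.009e-01] m [-0.0016  0.      0.0901]
```

Measured crown heights of 60, 55 and 50 mm match the text. Descending on cap_small.

play_rows --increments "-0.017 0.007 0.1 0 0 0 0.34; 0 0 0.13 0 0 0 0.34; 0 0 0.13 0 0 0 0.34; 0 0 0.12 0 0 0 0.34; 0 0 0.08 0 0 0 0.34; 0 0 0.04 0 0 0 0.34; 0 0 0 0 0 0 0.34; 0 0 0 0 0 0 0.34"

```text
t: 3.55
eef_pos: [0.5863, -0.294, 0.0311]
eef_rot: [2.923, 1.15, 0.001]
contact_force: [-0.2, -0.7, -0.0]
finger_gap: 0.664
gripper_force: 0.0
```

```bash
python3 -c "
from plan import *
delta((.5851,-.2943,.0315))
print(arm.sense()['contact_force'])"
```

```text
t 3.55 tcp [ 0.5863 -0.294   0.0311] zdir [ 1.2e-03 -5.0e-04 -1.0e+00] ydir [ 0.681 -0.732  0.001] q7 -0.699 gap 0.664
shift norm [-0.0071 -0.0039 -0.003 ] m [-0.0011 -0.0006 -0.0004]
[-0.16997099 -0.74657928 -0.03437538]
```

play_rows --increments "-0.007 0 0 0 0 0 0.34; 0 0 0 0 0 0 0.6; 0 0 0 0 0 0 0.7; 0 0 0 0 0 0 0.7; 0 0 0 0 0 0 0.7; 0 0 0 0 0 0 0.7; 0 0 -0.03 0 0 0 0.7; 0 0 -0.1 0 0 0 0.7; 0 0 -0.2 0 0 0 0.7; 0 0 -0.25 0 0 0 0.7; 0 0 -0.2 0 0 0 0.7; 0 0 0 0 0 0 0.7" --squeeze 15

```text
t: 4.75
eef_pos: [0.5886, -0.2957, 0.1536]
eef_rot: [2.917, 1.147, 0.012]
contact_force: [0.6, 0.1, 0.3]
finger_gap: 0.299
gripper_force: 0.0
```

```bash
python3 -c "
from plan import *
import pickle
d=snap('wrist');save(d,'w3.png');pickle.dump(d,open('w3.pkl','wb'))
delta((.5851,-.2943,.0315))
print(arm.sense())"
```

```text
t 4.8 tcp [ 0.5869 -0.2952  0.151 ] zdir [ 0.0058 -0.0024 -1.    ] ydir [ 0.681 -0.732  0.006] q7 -0.653 gap 0.298
shift norm [-0.0071 -0.0172  0.7966] m [-0.0011 -0.0026  0.1195]
{'t': 4.8, 'qpos': array([ 0.54074124,  0.80725326, -0.27569577,  1.52429439,  0.26742251,
        0.84086691, -0.65307737]), 'joint_vel': array([-0.00445934,  0.05171458,  0.01271035,  0.04876213,  0.0050505 ,
       -0.01198742, -0.00400398]), 'joint_torque': array([ 5.90611808e-02, -5.85457242e+01, -2.73353107e+00, -1.50543398e+01,
       -6.39312342e-02,  1.01546862e-02,  2.19888665e-02]), 'eef_pos': array([ 0.58693238, -0.29517308,  0.15101036]), 'eef_rot': array([2.91941857, 1.14848282, 0.00713006]), 'contact_force': array([ 0.05416647, -1.22032934,  0.19852602]), 'torque': array([ 0.01214055, -0.00293723,  0.0253542 ]), 'gripper_force': 0.0, 'finger_gap': 0.2976746985892641}
```

View pics/w3.png

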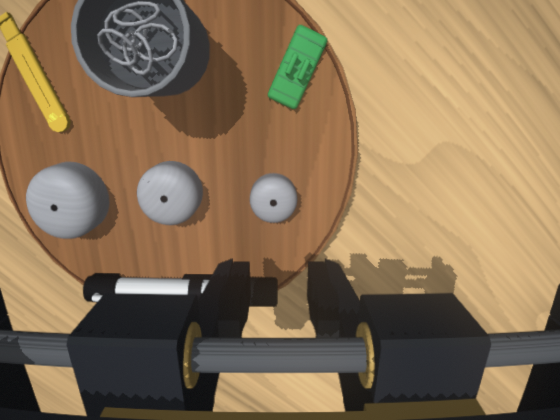

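```bash
python3 -c "
from plan import *
import pickle
d=snap('wrist');w=pickle.load(open('w3.pkl','rb'))
for u,v,z in((54,208,.06),(164,199,.055),(273,203,.05)):p=dark(d,u,v);print(p,onz(d,*p,z).round(4))
s=arm.sense();print('tcp proj',proj(d,s['eef_pos']),proj(d,s['eef_pos']+[0,0,.019]), 'toolfromcam',np.round(d['tool_from_camera'],3))
t=snap('top');save(t,'t3.png',(330,110,470,260),4)
for u,v,z in((430,170,.05),(402,194,.055)):print(onz(t,*dark(t,u,v,3),z))
"
```

```text
(np.float64(54.15375722543352), np.float64(206.89277456647397)) [ 0.4637 -0.1648  0.06  ]
(np.float64(164.85802257954157), np.float64(198.02565856996236)) [ 0.5294 -0.2272  0.055 ]
(np.float64(275.22525192649675), np.float64(202.1111440426793)) [ 0.585  -0.2943  0.05  ]
tcp proj [275.83812666 254.52258604] [275.77967906 271.05855816] toolfromcam [[ 0.001 -0.951 -0.31   0.08 ]
 [ 1.     0.001 -0.     0.   ]
 [ 0.001 -0.31   0.951 -0.172]
 [ 0.     0.     0.     1.   ]]
[nan nan nan]
[ 0.52993502 -0.22863575  0.055     ]h.py:29: RuntimeWarning: invalid value encountered in scalar divide
  w=np.clip(np.median(g)-15-g,0,None);yy,xx=np.mgrid[v-r:v+r+1,u-r:u+r+1];return (w*xx).sum()/w.sum(),(w*yy).sum()/w.sum()
```

View pics/t3.png

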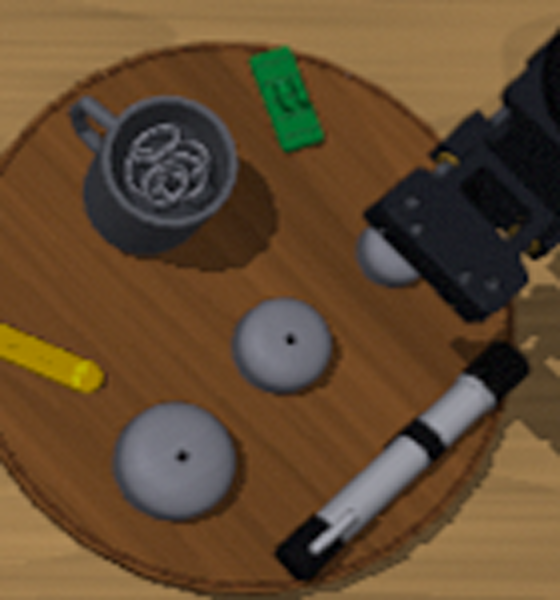

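The fingers ended past 40 mm and the cap hasn't moved, so they slipped off it or lifted before fully closing. I'll retry in stages: slightly lower, with a harder grip, checking before the lift.

play_rows --increments "-0.006 -0.006 0.1 0 0 0 0.34; 0 0 0.15 0 0 0 0.34; 0 0 0.15 0 0 0 0.34; 0 0 0.15 0 0 0 0.34; 0 0 0.15 0 0 0 0.34; 0 0 0.08 0 0 0 0.34; 0 0 0 0 0 0 0.34; 0 0 0 0 0 0 0.34; 0 0 0 0 0 0 0.34" --squeeze 30

```text
t: 5.8
eef_pos: [0.5846, -0.2948, 0.0315]
eef_rot: [2.922, 1.15, 0.002]
contact_force: [0.1, -0.2, 0.1]
finger_gap: 0.656
gripper_force: 0.0
```

```bash
python3 -c "
from plan import *
delta((.585,-.2943,.0297))"
```

```text
t 5.8 tcp [ 0.5846 -0.2948  0.0315] zdir [ 1.8e-03 -7.0e-04 -1.0e+00] ydir [ 0.681 -0.732  0.002] q7 -0.7 gap 0.656
shift norm [ 0.0043 -0.0003  0.0118] m [ 0.0006 -0.      0.0018]
```

play_rows --increments "0.004 0 0.011 0 0 0 0.34; 0 0 0 0 0 0 1; 0 0 0 0 0 0 1; 0 0 0 0 0 0 1; 0 0 0 0 0 0 1; 0 0 0 0 0 0 1; 0 0 0 0 0 0 1" --squeeze 30

```text
t: 6.5
eef_pos: [0.5841, -0.294, 0.0287]
eef_rot: [2.923, 1.15, -0.0]
contact_force: [0.3, 0.4, -0.1]
finger_gap: 0.141
gripper_force: 0.0
```

```bash
python3 -c "
from plan import *
d=snap('wrist');save(d,'w4.png')
print(arm.sense()['finger_gap'],arm.sense()['gripper_force'])
s=snap('side');cv2.imwrite('pics/s4.png',cv2.resize(s['color'][140:230,270:410,::-1],None,fx=4,fy=4))"
```

```text
0.09381195799702882 0.0
```

View pics/w4.png

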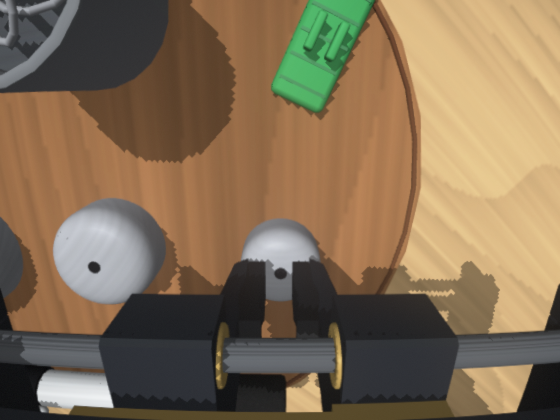

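View pics/s4.png

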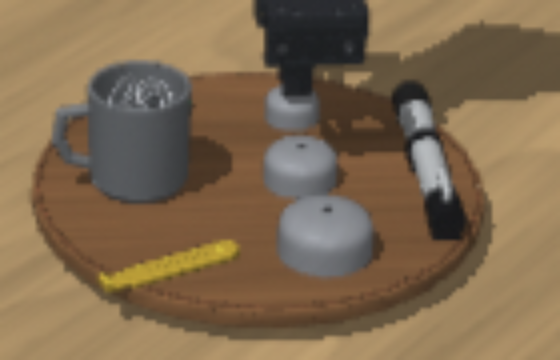

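Both views show the fingertips sitting at about the crown of the small cap, not around its skirt. The real tips are therefore higher than the reported TCP, so I'll measure that offset.

Run:
```python
from plan import *
s=snap('side');w=snap('wrist');st=arm.sense();p=st['eef_pos'];R=Ro.from_rotvec(st['eef_rot']).as_matrix()
print(p,st['finger_gap'])
gs=cv2.cvtColor(s['color'],cv2.COLOR_RGB2GRAY)
for c in(341,343,345,347):print(c,gs[152:174,c])
# where on the vertical line through the TCP does side row 163.5 fall
for z in(.03,.04,.05,.06,.07):print(z,proj(s,[p[0],p[1],z]).round(1), "front pad edge in wrist",proj(w,np.array([p[0],p[1],z])+R[:,0]*.009).round(1), proj(w,[p[0],p[1],z]).round(1))
```

```text
[ 0.58417633 -0.29407779  0.02872131] 0.005789573297401988
341 [ 48  36  32  35  34  35  36  32  35  41  43  59  89 145 164 149 127 117
 115 115 103  88]
343 [ 33  31  30  35  34  31  31  34  34  34  35  50  81 142 153 149 128 115
 111 111 101  82]
345 [ 32  31  35  36  30  31  31  31  31  31  34  51  81 138 146 135 114 105
 104 102  96  89]
347 [ 30  31  32  35  31  31  31  33  32  31  39  76  85  94 121 112  96  90
  87  87  86  83]
0.03 [342.9 167.9] front pad edge in wrist [278.3 240. ] [278.3 255.8]
0.04 [343.1 164.9] front pad edge in wrist [278.3 247.9] [278.3 264.4]
0.05 [343.3 162. ] front pad edge in wrist [278.3 256.6] [278.3 273.9]
0.06 [343.4 159. ] front pad edge in wrist [278.3 266.5] [278.3 284.5]
0.07 [343.6 156. ] front pad edge in wrist [278.3 277.5] [278.2 296.5]
```

The tips sit roughly 23–27 mm above the reported TCP. I'll rise, open, then descend further while watching the force.

play_rows --increments "0 0 -0.12 0 0 0 0.9; 0 0 -0.1 0 0 0 0.34; 0 0 0 0 0 0 0.34; 0 0 0 0 0 0 0.34; 0 0 0 0 0 0 0.34; 0.006 0 0 0 0 0 0.34; 0 0 0.1 0 0 0 0.34; 0 0 0.12 0 0 0 0.34; 0 0 0.06 0 0 0 0.34; 0 0 0.04 0 0 0 0.34; 0 0 0.02 0 0 0 0.34; 0 0 0 0 0 0 0.34"

```text
t: 7.9
eef_pos: [0.5848, -0.2934, 0.0104]
eef_rot: [-2.923, -1.15, 0.0]
contact_force: [0.0, -0.7, 0.5]
finger_gap: 0.657
gripper_force: 0.0
```

```bash
python3 -c "
from plan import *
delta((.585,-.2943,.009))
s=snap('side');cv2.imwrite('pics/s5.png',cv2.resize(s['color'][140:230,270:410,::-1],None,fx=4,fy=4))"
```

```text
t 7.9 tcp [ 0.5848 -0.2934  0.0104] zdir [-2.e-04  1.e-04 -1.e+00] ydir [ 0.682 -0.732 -0.   ] q7 -0.708 gap 0.657
shift norm [-0.0034  0.0054  0.0096] m [-0.0005  0.0008  0.0014]
```

View pics/s5.png

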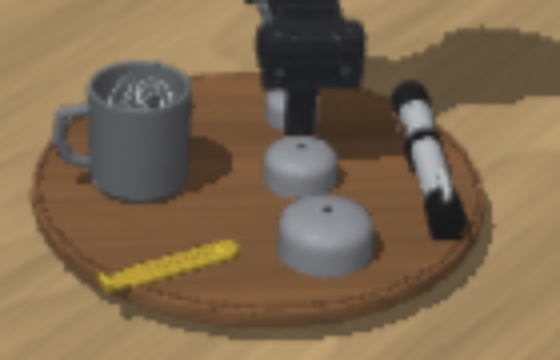

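The side view now shows the near finger coming down between S and M, with its tip at about crop row 133. Closing.

play_rows --increments "-0.003 0.005 0.02 0 0 0 0.34; 0 0 0 0 0 0 0.8; 0 0 0 0 0 0 0.8; 0 0 0 0 0 0 0.8; 0 0 0 0 0 0 0.8; 0 0 0 0 0 0 0.8" --squeeze 20

```text
t: 8.55
eef_pos: [0.5851, -0.2944, 0.0079]
eef_rot: [2.923, 1.15, 0.0]
contact_force: [0.2, -0.3, 1.9]
finger_gap: 0.442
gripper_force: 20.0
```

Gripped at 39–40 mm with 20 N. Lifting slowly.

play_rows --increments "0 0 -0.03 0 0 0 0.8; 0 0 -0.08 0 0 0 0.8; 0 0 -0.15 0 0 0 0.8; 0 0 -0.2 0 0 0 0.8; 0 0 -0.2 0 0 0 0.8; 0 0 -0.2 0 0 0 0.8; 0 0 -0.1 0 0 0 0.8; 0 0 0 0 0 0 0.8; 0 0 0 0 0 0 0.8"

```text
t: 9.45
eef_pos: [0.5844, -0.2941, 0.1511]
eef_rot: [-2.923, -1.15, 0.002]
contact_force: [-0.6, 0.1, -0.0]
finger_gap: 0.444
gripper_force: 20.0
```

```bash
python3 -c "
from plan import *
delta((.4905,.2753,.17)); delta((.42,.22,.17))"
```

```text
t 9.45 tcp [ 0.5844 -0.2941  0.1511] zdir [-1.2e-03  2.0e-04 -1.0e+00] ydir [ 0.682 -0.732 -0.001] q7 -0.653 gap 0.444
shift norm [ 2.129  -3.2045 -0.1244] m [ 0.3193 -0.4807 -0.0187]
t 9.45 tcp [ 0.5844 -0.2941  0.1511] zdir [-1.2e-03  2.0e-04 -1.0e+00] ydir [ 0.682 -0.732 -0.001] q7 -0.653 gap 0.444
shift norm [ 1.5338 -3.255  -0.124 ] m [ 0.2301 -0.4883 -0.0186]
```

play_rows --increments "0.05 -0.09 -0.1 0 0 0 0.8; 0.1 -0.18 -0.12 0 0 0 0.8; 0.14 -0.24 -0.12 0 0 0 0.8; 0.14 -0.25 -0.12 0 0 0 0.8; 0.14 -0.25 -0.1 0 0 0 0.8; 0.14 -0.25 -0.1 0 0 0 0.8; 0.14 -0.25 0 0 0 0 0.8; 0.14 -0.25 0 0 0 0 0.8; 0.14 -0.25 0 0 0 0 0.8; 0.14 -0.25 0 0 0 0 0.8; 0.13 -0.22 0 0 0 0 0.8; 0.1 -0.16 0 0 0 0 0.8"

```text
t: 10.65
eef_pos: [0.4777, 0.1513, 0.2491]
eef_rot: [-2.921, -1.154, 0.005]
contact_force: [0.7, 0.1, -0.5]
finger_gap: 0.44
gripper_force: 20.0
```

play_rows --increments "0 0 0 0 0 0 0.8; 0 0 0 0 0 0 0.8; 0 0 0 0 0 0 0.8"

```text
t: 10.95
eef_pos: [0.4796, 0.1471, 0.2497]
eef_rot: [2.924, 1.147, -0.004]
contact_force: [0.4, -0.2, -0.9]
finger_gap: 0.447
gripper_force: 20.0
```

```bash
python3 -c "
from plan import *
import pickle
d=snap('wrist');save(d,'w6.png');pickle.dump(d,open('w6.pkl','wb'))
delta((.48,.15,.25),(.68,-.73))
print(arm.sense()['qpos'].round(2))
for P in((.628,.2133,.049),(.5264,.1267,.044),(.4905,.2753,.039)):print(proj(d,P))"
```

```text
t 11.0 tcp [0.4798 0.147  0.2499] zdir [-0.0014 -0.0016 -1.    ] ydir [ 0.68  -0.734  0.   ] q7 -1.418 gap 0.442
turn deg -0.16 norm -0.0004
shift norm [ 0.0147 -0.0139 -0.0005] m [ 0.0022 -0.0021 -0.0001]
[-0.19  0.49 -0.3   1.88  0.19  0.81 -1.42]
[333.04572942  17.56642547]
[322.28906763 154.20386652]
[194.10264982  81.32899816]
```

View pics/w6.png

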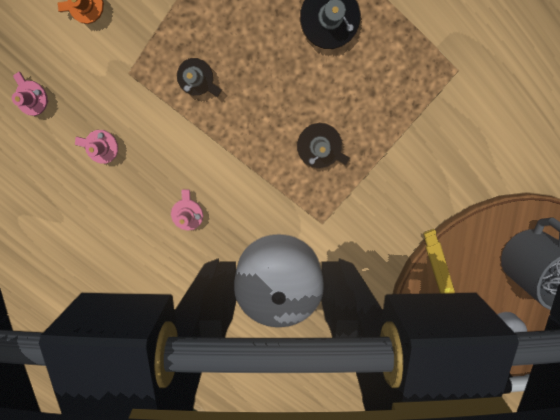

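The cap is held, with its hole at (279,298). Brass dots mark the hubs at S (190,76), M (322,149) and L (335,10). I'll measure those.

```bash
cat >> h.py <<'E'
def brass(d,u,v,r=7):
    c=d["color"].astype(float)[v-r:v+r+1,u-r:u+r+1];w=np.clip(c[:,:,0]-c[:,:,2]-30,0,None)
    yy,xx=np.mgrid[v-r:v+r+1,u-r:u+r+1];k=((yy-v)**2+(xx-u)**2<=r*r);w=w*k
    return (w*xx).sum()/w.sum(),(w*yy).sum()/w.sum()
def disc(d,u,v,win):
    g=d["color"].max(axis=2);m=(g<45).astype(np.uint8);z=np.zeros_like(m);y0=max(v-win,0);z[y0:v+win,u-win:u+win]=m[y0:v+win,u-win:u+win]
    z=cv2.morphologyEx(z,cv2.MORPH_CLOSE,np.ones((7,7)));z=cv2.morphologyEx(z,cv2.MORPH_OPEN,cv2.getStructuringElement(cv2.MORPH_ELLIPSE,(13,13)))
    c=max(cv2.findContours(z,cv2.RETR_EXTERNAL,cv2.CHAIN_APPROX_NONE)[0],key=cv2.contourArea);return cv2.fitEllipse(cv2.convexHull(c))
E
python3 - <<'E'
from plan import *
import pickle
w=pickle.load(open("w6.pkl","rb"));D=pickle.load(open("d0.pkl","rb"));t=D["top"]
for n,a,b,z,win in(("S",(171,211),(190,76),.039,28),("M",(239,195),(322,149),.044,30),("L",(201,149),(335,10),.049,34)):
    pa=brass(t,*a,r=3);pb=brass(w,*b,r=6)
    print(n,np.round(pa,1),np.round(pb,1),"tri",tri([(t,*pa),(w,*pb)]).round(4),"w@z",onz(w,*pb,z).round(4),"t@z",onz(t,*pa,z).round(4))
    e=disc(w,*b,win);print("  disc",np.round(e[0],1),np.round(e[1],1),onz(w,*e[0],.017).round(4))
p=dark(w,279,298,8);s=arm.sense()
print("held hole",p,"rel",(onz(w,*p,s['eef_pos'][2]+.042)-s['eef_pos']).round(4))
E
```

```text
S [168.9 210.8] [189.1  75.3] tri [0.492  0.2814 0.0424] w@z [0.4916 0.2829 0.039 ] t@z [0.4926 0.2813 0.039 ]Traceback (most recent call last):
  File "<stdin>", line 7, in <module>
  File "h.py", line 41, in disc
    c=max(cv2.findContours(z,cv2.RETR_EXTERNAL,cv2.CHAIN_APPROX_NONE)[0],key=cv2.contourArea);return cv2.fitEllipse(cv2.convexHull(c))
ValueError: max() iterable argument is empty
```

Run:
```python
from plan import *
import pickle
w=pickle.load(open("w6.pkl","rb"));D=pickle.load(open("d0.pkl","rb"));t=D["top"]
c=w["color"].astype(int)
print(c[76,168:216].max(axis=1))
print((c[:,:,0]-c[:,:,2])[68:86,180:200])
c=t["color"].astype(int);print((c[:,:,0]-c[:,:,2])[205:220,162:182]);print(c[205:220,162:182].max(axis=2))
```

```text
[155 145 139 136 137 143 150 151 130  63  46  45  46  48  65 102 106 107
 131 165 168 169 169 165 138 105 105 104  86  62  51  53  65  71  72  54
  44  45  45  45  45  47  46  46  51  81  89  92]
[[11 11 11 12 10  9  6  4  2 -1 -1 -1 -1 -1 -1 -1  0  2  2  5]
 [11 11 10 12  9  5  1  1  0  0 -1  0  0 -1  1  0 -1 -1  0  2]
 [12 11 12  9  4  0  0 -1  0  0 -1  0 -1  0  1  4  2  0 -1  0]
 [12 12 10  6  2 -1 -2  0  2  2  0  0 -1 -1  0  4  6  2  1 -1]
 [12 12  8  3  1  0  2 13 33 31 17  5  0  0  0  2  4  7  3 -1]
 [11 11  8  0  0  1 13 48 76 77 67 40  9  0 -1  0  2  8  7  3]
 [12 10  6  0 -1  2 24 71 91 93 90 74 29  2 -1  0  3  9  9  6]
 [12 10  5 -1 -1  3 34 84 93 94 94 88 49  5  0 -1  2  7  9  9]
 [11 11  4  0  0  4 36 85 94 93 93 88 53  8 -1 -1  2  6 10 10]
 [11 11  6  1 -1  1 23 65 87 92 88 70 29  4 -1  0  2  8 10  9]
 [11 11  8  2 -1  0  4 19 47 67 58 28  5  0 -1  0  4  9 10  9]
 [12 11 10  5  2 -1 -1  1  5  8  7  3  1 -1  0  1  5  9 10  8]
 [12 12 11  9  3  0  0 -1  0 -1 -1  0  0  0  0  3  8  9  9  7]
 [12 12 12 11  8  3  0  1  0 -1  0  0 -1  0  3  8 10  9  7  6]
 [12 13 12 13 11  8  4
[... 2082 characters left out ...]
  11  16
   23  20]
 [100  19  18  35  70  90  96 108  92  85  57  27  45  41  15  13   5  13
   24  22]
 [ 80  19  21  22  54  92  89  88  87  61  33  30  47  39   9   9   8   9
   17  37]
 [101  20  20  17  38  69  73  54  42  33  27  40  46  26  10  14  12   9
   40  71]
 [117  58  19  18  25  47  73  67  62  61  75  44  33  12   4  15  12  26
   57  73]
 [126  68  19  19  21  28  45  61  66  70  66  58  14   9  12  13  20  42
   76  71]
 [136 123  32  21  20  21  24  27  45  91 108  31  16  16  21  18  29  61
   83  75]
 [137 136 102  30  18  19  21  25  75 130 121  33  13  22  21  20  47  73
   83  80]
 [132 129 118  93  26  21  20  21  62 115  91  25  11  22  14  44  70  74
   77  78]]
```

```bash
sed -i 's/m=(g<45)/m=(g<75)/' h.py
python3 - <<'E'
from plan import *
import pickle
w=pickle.load(open("w6.pkl","rb"));D=pickle.load(open("d0.pkl","rb"));t=D["top"]
for n,a,b,z,win in(("S",(169,211),(189,75),.039,28),("M",(239,194),(322,149),.044,30),("L",(201,148),(335,10),.049,36)):
    pa=brass(t,*a,r=3);pb=brass(w,*b,r=6)
    print(n,np.round(pa,1),np.round(pb,1),"tri",tri([(t,*pa),(w,*pb)]).round(4),"w@z",onz(w,*pb,z).round(4),"t@z",onz(t,*pa,z).round(4))
    e=disc(w,*b,win);print("  disc",np.round(e[0],1),np.round(e[1],1),onz(w,*e[0],.017).round(4))
p=dark(w,279,298,8);s=arm.sense()
print("held hole",p,"rel",(onz(w,*p,s['eef_pos'][2]+.042)-s['eef_pos']).round(4))
delta((.4916,.2828,.10))
E
```

```text
S [168.8 210.7] [189.1  75.3] tri [0.4922 0.2813 0.0435] w@z [0.4916 0.2829 0.039 ] t@z [0.4928 0.2816 0.039 ]
  disc [199.6  79.2] [31.3 36.5] [0.4934 0.2765 0.017 ]
M [238.8 193.6] [322.1 149.2] tri [0.5306 0.1298 0.0426] w@z [0.5301 0.1306 0.044 ] t@z [0.531  0.1292 0.044 ]
  disc [317.5 143.8] [39.  44.9] [0.5302 0.1336 0.017 ]
L [200.3 146.7] [334.7   9.3] tri [0.6373 0.2176 0.04  ] w@z [0.6344 0.2174 0.049 ] t@z [0.6353 0.216  0.049 ]
  disc [330.2  16.2] [61.7 64.6] [0.6346 0.2174 0.017 ]
held hole (np.float64(278.04713983050846), np.float64(298.27224576271186)) rel [-0.0004 -0.      0.042 ]
t 11.0 tcp [0.4798 0.147  0.2499] zdir [-0.0014 -0.0016 -1.    ] ydir [ 0.68  -0.734  0.   ] q7 -1.418 gap 0.442
shift norm [ 0.6751 -0.6111  0.998 ] m [ 0.1013 -0.0917  0.1497]
```

play_rows --increments "0.02 -0.1 0.1 0 0 0 0.8; 0.03 -0.15 0.2 0 0 0 0.8; 0.03 -0.15 0.2 0 0 0 0.8; 0.03 -0.13 0.2 0 0 0 0.8; 0.03 -0.08 0.13 0 0 0 0.8; 0 0 0.1 0 0 0 0.8; 0 0 0 0 0 0 0.8; 0 0 0 0 0 0 0.8; 0 0 0 0 0 0 0.8"

```text
t: 11.9
eef_pos: [0.4338, 0.2295, 0.112]
eef_rot: [2.924, 1.148, 0.002]
contact_force: [1.4, -0.5, -0.8]
finger_gap: 0.436
gripper_force: 20.0
```

```bash
cat > look.py <<'E'
import sys
from plan import *
X=[float(a) for a in sys.argv[1:4]]; crown=float(sys.argv[4])
d=snap('wrist');s=arm.sense();p=proj(d,X).round().astype(int);b=brass(d,*p,r=12)
P=onz(d,*b,X[2]);print("dot",np.round(b,1),"->",P.round(4))
save(d,sys.argv[5])
q=proj(d,s['eef_pos']+[0,0,crown]).round().astype(int);h=dark(d,*q,r=12);rel=onz(d,*h,s['eef_pos'][2]+crown)-s['eef_pos']
print("hole",np.round(h,1),"rel",rel.round(4))
delta([P[0]-rel[0],P[1]-rel[1],.05])
E
python3 look.py .4916 .2829 .039 .042 w7.png
```

```text
dot [279.  99.] -> [0.4918 0.2828 0.039 ]
hole [278.1 298.2] rel [-0.0003 -0.0004  0.042 ]
t 11.95 tcp [0.4338 0.2297 0.112 ] zdir [ 1.6e-03  6.0e-04 -1.0e+00] ydir [ 0.68  -0.733  0.001] q7 -1.706 gap 0.444
shift norm [0.5268 0.0029 0.4145] m [0.079  0.0004 0.0622]
```

play_rows --increments "0.12 0 0 0 0 0 0.8; 0.2 0 0 0 0 0 0.8; 0.15 0 0 0 0 0 0.8; 0.055 0.003 0.05 0 0 0 0.8; 0 0 0.15 0 0 0 0.8; 0 0 0.15 0 0 0 0.8; 0 0 0.06 0 0 0 0.8; 0 0 0 0 0 0 0.8; 0 0 0 0 0 0 0.8; 0 0 0 0 0 0 0.8"

```text
t: 12.95
eef_pos: [0.4913, 0.2837, 0.0507]
eef_rot: [-2.923, -1.15, -0.003]
contact_force: [-0.3, -0.5, -0.9]
finger_gap: 0.442
gripper_force: 20.0
```

```bash
python3 -c "
from plan import *
delta((.4921,.2832,.001),(.68,-.73))"
```

```text
t 12.95 tcp [0.4913 0.2837 0.0507] zdir [ 1.4e-03  8.0e-04 -1.0e+00] ydir [ 0.681 -0.732  0.   ] q7 -1.714 gap 0.442
turn deg -0.03 norm -0.0001
shift norm [0.0009 0.0058 0.3313] m [0.0001 0.0009 0.0497]
```

play_rows --increments "0.001 0.006 0.06 0 0 0 0.8; 0 0 0.08 0 0 0 0.8; 0 0 0.08 0 0 0 0.8; 0 0 0.06 0 0 0 0.8; 0 0 0.03 0 0 0 0.8; 0 0 0.01 0 0 0 0.8; 0 0 0 0 0 0 0.8; 0 0 0 0 0 0 0.8"

```text
t: 13.75
eef_pos: [0.4917, 0.2831, 0.002]
eef_rot: [-2.923, -1.15, -0.001]
contact_force: [-0.9, 0.3, -0.9]
finger_gap: 0.442
gripper_force: 20.0
```

```bash
python3 -c "
from plan import *
delta((.4921,.2832,.000),(.68,-.73));print(arm.sense()['contact_force'])"
```

```text
t 13.75 tcp [0.4917 0.2831 0.002 ] zdir [ 5.e-04  3.e-04 -1.e+00] ydir [ 0.681 -0.732  0.   ] q7 -1.732 gap 0.442
turn deg -0.01 norm -0.0
shift norm [0.0025 0.001  0.0132] m [0.0004 0.0002 0.002 ]
[-0.85922532  0.32036251 -0.92753168]
```

play_rows --increments "0.002 0 0.008 0 0 0 0.8; 0 0 0.004 0 0 0 0.8; 0 0 0.003 0 0 0 0.8; 0 0 0 0 0 0 0.8; 0 0 0 0 0 0 0.8"

```text
t: 14.25
eef_pos: [0.4917, 0.2831, -0.0005]
eef_rot: [2.923, 1.15, 0.0]
contact_force: [-0.4, 0.1, -0.7]
finger_gap: 0.447
gripper_force: 20.0
```

play_rows --increments "0 0 0.004 0 0 0 0.8; 0 0 0 0 0 0 0.8; 0 0 0.003 0 0 0 0.8; 0 0 0 0 0 0 0.8"

```text
t: 14.65
eef_pos: [0.4918, 0.2832, -0.0007]
eef_rot: [2.923, 1.15, 0.001]
contact_force: [-1.7, -0.4, 7.9]
finger_gap: 0.444
gripper_force: 20.0
```

The cap is seated, with 8 N of contact at the expected height. Releasing and rising.

play_rows --increments "0 0 -0.005 0 0 0 0.8; 0 0 0 0 0 0 0.45; 0 0 0 0 0 0 0.4; 0 0 0 0 0 0 0.34; 0 0 0 0 0 0 0.34; 0 0 -0.05 0 0 0 0.34; 0 0 -0.15 0 0 0 0.34; 0 0 -0.25 0 0 0 0.34; 0 0 -0.3 0 0 0 0.34; -0.1 0.1 -0.3 0 0 0 0.28; -0.15 0.2 -0.3 0 0 0 0.28; -0.15 0.2 0 0 0 0 0.28"

```text
t: 15.85
eef_pos: [0.5013, 0.1949, 0.2007]
eef_rot: [-2.921, -1.153, -0.018]
contact_force: [2.0, -0.4, -0.9]
finger_gap: 0.72
gripper_force: 0.0
```

```bash
python3 -c "
from plan import *
d=snap('wrist');p=proj(d,(.4918,.2828,.0415)).round().astype(int);h=dark(d,*p,r=8);print(p,h,onz(d,*h,.0415))
delta((.5294,-.2273,.15),(.68,-.73))"
```

```text
[201 129] (np.float64(200.627197039778), np.float64(129.14014801110082)) [0.49159267 0.28320228 0.0415    ]
t 15.9 tcp [0.5009 0.1838 0.198 ] zdir [ 0.0052 -0.0051 -1.    ] ydir [ 0.675 -0.737  0.007] q7 -1.514 gap 0.72
turn deg -0.48 norm -0.0013
shift norm [-1.7289  2.1324  0.335 ] m [-0.2593  0.3199  0.0503]
```

The seated hole is at (.4916,.2832) and the hub at (.4918,.2828), so cap_small is centred. Next, cap_medium.

play_rows --increments "-0.18 0.22 0 0 0 0 0.28; -0.2 0.24 0 0 0 0 0.28; -0.2 0.24 0 0 0 0 0.28; -0.2 0.24 0 0 0 0 0.28; -0.2 0.24 0 0 0 0 0.28; -0.2 0.24 0 0 0 0 0.28; -0.2 0.24 0.1 0 0 0 0.28; -0.2 0.24 0.1 0 0 0 0.28; -0.1 0.15 0.1 0 0 0 0.28; 0 0 0 0 0 0 0.28; 0 0 0 0 0 0 0.28"

```text
t: 17.0
eef_pos: [0.523, -0.2037, 0.1499]
eef_rot: [-2.923, -1.149, 0.001]
contact_force: [0.8, 0.4, 0.6]
finger_gap: 0.718
gripper_force: 0.0
```

```bash
python3 -c "
from plan import *
delta((.5294,-.2273,.065),(.68,-.73))
d=snap('wrist')
for X in((.5294,-.2273,.055),(.4638,-.165,.06)):
  p=proj(d,X).round().astype(int)
  try:h=dark(d,*p,r=7);print(p,np.round(h,1),onz(d,*h,X[2]).round(4))
  except Exception as e:print(p,e)
"
```

```text
t 17.0 tcp [ 0.523  -0.2037  0.1499] zdir [-9.e-04  9.e-04 -1.e+00] ydir [ 0.681 -0.733 -0.001] q7 -0.845 gap 0.718
turn deg -0.07 norm -0.0002
shift norm [-0.0761  0.1449  0.5656] m [-0.0114  0.0217  0.0848]
[306 217] [305.7 216.7] [ 0.5295 -0.2272  0.055 ]
[191 225] [191.5 225.3] [ 0.4639 -0.1649  0.06  ]
```

play_rows --increments "-0.076 0.145 0.05 0 0 0 0.28; 0 0 0.15 0 0 0 0.28; 0 0 0.2 0 0 0 0.28; 0 0 0.17 0 0 0 0.28; 0 0 0 0 0 0 0.28; 0 0 0 0 0 0 0.28"

```text
t: 17.65
eef_pos: [0.5307, -0.226, 0.0655]
eef_rot: [-2.922, -1.154, -0.001]
contact_force: [-0.5, 0.2, -0.2]
finger_gap: 0.72
gripper_force: 0.0
```

```bash
python3 -c "
from plan import *
delta((.5294,-.2273,.0075),(.68,-.73))"
```

```text
t 17.65 tcp [ 0.5307 -0.226   0.0655] zdir [ 6.e-04  6.e-04 -1.e+00] ydir [ 0.683 -0.73   0.   ] q7 -0.859 gap 0.72
turn deg 0.13 norm 0.0004
shift norm [-0.0125  0.0008  0.3865] m [-0.0019  0.0001  0.058 ]
```

play_rows --increments "-0.012 0.001 0.08 0 0 0 0.28; 0 0 0.1 0 0 0 0.28; 0 0 0.1 0 0 0 0.28; 0 0 0.07 0 0 0 0.28; 0 0 0.035 0 0 0 0.28; 0 0 0 0 0 0 0.28; 0 0 0 0 0 0 0.4; 0 0 0 0 0 0 0.7; 0 0 0 0 0 0 0.7; 0 0 0 0 0 0 0.7; 0 0 0 0 0 0 0.7" --squeeze 22

```text
t: 18.75
eef_pos: [0.529, -0.2292, 0.0072]
eef_rot: [2.923, 1.15, 0.001]
contact_force: [0.2, -0.3, 1.5]
finger_gap: 0.578
gripper_force: 22.0
```

play_rows --increments "0 0 -0.03 0 0 0 0.7; 0 0 -0.08 0 0 0 0.7; 0 0 -0.18 0 0 0 0.7; 0 0 -0.25 0 0 0 0.7; 0 0 -0.25 0 0 0 0.7; 0 0 -0.15 0 0 0 0.7; 0.08 -0.1 0 0 0 0 0.7; 0.12 -0.15 0 0 0 0 0.7; 0.13 -0.22 0 0 0 0 0.7; 0.13 -0.25 0 0 0 0 0.7; 0.13 -0.25 0 0 0 0 0.7; 0.13 -0.25 0 0 0 0 0.7"

```text
t: 19.95
eef_pos: [0.4825, -0.02, 0.1487]
eef_rot: [2.923, 1.15, 0.002]
contact_force: [1.4, 0.4, -1.0]
finger_gap: 0.572
gripper_force: 22.0
```

```bash
python3 -c "
from plan import *
delta((.4715,.076,.12),(.68,-.73))"
```

```text
t 19.95 tcp [ 0.4825 -0.02    0.1487] zdir [ 1.e-03  1.e-04 -1.e+00] ydir [ 0.681 -0.732  0.001] q7 -1.197 gap 0.572
turn deg -0.03 norm -0.0001
shift norm [ 0.3825 -0.5186  0.1913] m [ 0.0574 -0.0778  0.0287]
```

play_rows --increments "0.13 -0.2 0.05 0 0 0 0.7; 0.12 -0.16 0.07 0 0 0 0.7; 0.07 -0.08 0.07 0 0 0 0.7; 0 0 0 0 0 0 0.7; 0 0 0 0 0 0 0.7; 0 0 0 0 0 0 0.7"

```text
t: 20.55
eef_pos: [0.4735, 0.0578, 0.12]
eef_rot: [2.924, 1.146, 0.001]
contact_force: [0.2, 0.2, -0.5]
finger_gap: 0.58
gripper_force: 22.0
```

```bash
python3 look.py .5301 .1306 .044 .0477 w8.png
```

```text
dot [255.4  79.8] -> [0.5299 0.1307 0.044 ]
hole [278.2 302.1] rel [0.0009 0.0009 0.0477]
t 20.6 tcp [0.4736 0.0578 0.1199] zdir [ 9.e-04 -8.e-04 -1.e+00] ydir [ 0.679 -0.734  0.001] q7 -1.364 gap 0.572
shift norm [ 0.5971 -0.1013  0.466 ] m [ 0.0896 -0.0152  0.0699]
```

View pics/w8.png

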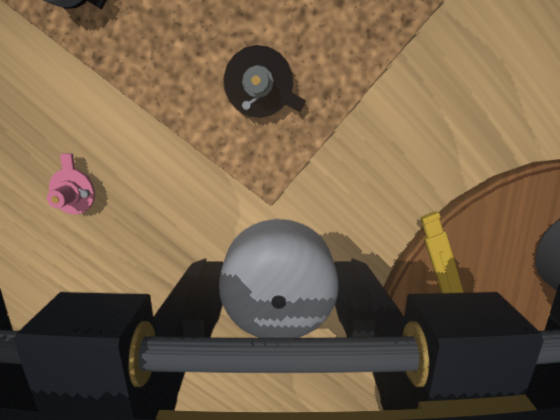

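The hub dot is at (255,80) and the held cap's hole is at (278,302). Moving over the hub and down.

play_rows --increments "0.12 -0.03 0 0 0 0 0.7; 0.2 -0.04 0 0 0 0 0.7; 0.2 -0.03 0 0 0 0 0.7; 0.077 -0.001 0.05 0 0 0 0.7; 0 0 0.15 0 0 0 0.7; 0 0 0.18 0 0 0 0.7; 0 0 0.08 0 0 0 0.7; 0 0 0 0 0 0 0.7; 0 0 0 0 0 0 0.7; 0 0 0 0 0 0 0.7"

```text
t: 21.6
eef_pos: [0.5292, 0.1314, 0.0513]
eef_rot: [2.923, 1.149, 0.003]
contact_force: [0.0, -0.2, -0.6]
finger_gap: 0.573
gripper_force: 22.0
```

```bash
python3 -c "
from plan import *
delta((.529,.1298,0),(.68,-.73))"
```

```text
t 21.6 tcp [0.5292 0.1314 0.0513] zdir [ 1.7e-03  3.0e-04 -1.0e+00] ydir [ 0.681 -0.732  0.001] q7 -1.451 gap 0.573
turn deg -0.04 norm -0.0001
shift norm [-0.0087  0.007   0.3421] m [-0.0013  0.0011  0.0513]
```

play_rows --increments "-0.009 0.007 0.06 0 0 0 0.7; 0 0 0.09 0 0 0 0.7; 0 0 0.09 0 0 0 0.7; 0 0 0.06 0 0 0 0.7; 0 0 0.03 0 0 0 0.7; 0 0 0.006 0 0 0 0.7; 0 0 0.004 0 0 0 0.7; 0 0 0 0 0 0 0.7; 0 0 0 0 0 0 0.7"

```text
t: 22.5
eef_pos: [0.5285, 0.1301, -0.0003]
eef_rot: [2.923, 1.15, 0.001]
contact_force: [-0.8, -1.1, -0.8]
finger_gap: 0.575
gripper_force: 22.0
```

```bash
python3 -c "
from plan import *
delta((.529,.1298,-.0013),(.68,-.73))"
```

```text
t 22.5 tcp [ 5.285e-01  1.301e-01 -3.000e-04] zdir [ 8.e-04  2.e-04 -1.e+00] ydir [ 0.681 -0.732  0.   ] q7 -1.47 gap 0.575
turn deg -0.01 norm -0.0
shift norm [0.0015 0.0037 0.0067] m [0.0002 0.0005 0.001 ]
```

play_rows --increments "0.001 0.003 0.004 0 0 0 0.7; 0 0 0.003 0 0 0 0.7; 0 0 0 0 0 0 0.7; 0 0 0.003 0 0 0 0.7; 0 0 0 0 0 0 0.7"

```text
t: 23.0
eef_pos: [0.5289, 0.1297, -0.0014]
eef_rot: [2.923, 1.15, 0.002]
contact_force: [-0.7, -0.6, 8.4]
finger_gap: 0.575
gripper_force: 22.0
```

Seated with 8 N of contact at the expected height. Releasing and heading back for cap_large.

play_rows --increments "0 0 -0.005 0 0 0 0.7; 0 0 0 0 0 0 0.35; 0 0 0 0 0 0 0.3; 0 0 0 0 0 0 0.24; 0 0 0 0 0 0 0.24; 0 0 -0.05 0 0 0 0.24; 0 0 -0.15 0 0 0 0.24; 0 0 -0.25 0 0 0 0.24; 0 0 -0.3 0 0 0 0.24; -0.12 0 -0.2 0 0 0 0.12; -0.2 0 -0.05 0 0 0 0.12; -0.2 0.1 0 0 0 0 0.12"

```text
t: 24.2
eef_pos: [0.4813, 0.067, 0.1508]
eef_rot: [-2.921, -1.156, -0.006]
contact_force: [1.3, -0.4, -0.1]
finger_gap: 0.877
gripper_force: 0.0
```

```bash
python3 -c "
from plan import *
d=snap('wrist')
for X in((.53,.1307,.0465),(.4918,.2828,.0415)):
  p=proj(d,X).round().astype(int)
  try:h=dark(d,*p,r=7);print(p,np.round(h,1),onz(d,*h,X[2]).round(4))
  except Exception as e:print(p,e)
delta((.4638,-.165,.15),(.68,-.73))"
```

```text
[261  99] [260.3  98.6] [0.5297 0.1309 0.0465]
[76 -3] operands could not be broadcast together with shapes (0,15) (15,15) 
t 24.25 tcp [0.4779 0.0583 0.1497] zdir [-0.0031 -0.006  -1.    ] ydir [ 0.678 -0.735  0.002] q7 -1.343 gap 0.881
turn deg -0.28 norm -0.0008
shift norm [-1.0835  1.0251  0.0069] m [-0.1625  0.1538  0.001 ]
  return _methods._mean(a, axis=axis, dtype=dtype,
  ret = ret.dtype.type(ret / rcount)
```

Medium is centred: the hole is at (.5297,.1309) against the hub at (.5299,.1307).

play_rows --increments "-0.15 0.15 0 0 0 0 0.12; -0.2 0.2 0 0 0 0 0.12; -0.2 0.2 0 0 0 0 0.12; -0.2 0.2 0 0 0 0 0.12; -0.18 0.18 0 0 0 0 0.12; -0.1 0.06 0.1 0 0 0 0.12; 0 0 0.1 0 0 0 0.12; 0 0 0 0 0 0 0.12; 0 0 0 0 0 0 0.12"

```text
t: 25.15
eef_pos: [0.47, -0.1479, 0.1189]
eef_rot: [-2.923, -1.151, -0.0]
contact_force: [0.8, -0.6, 0.9]
finger_gap: 0.879
gripper_force: 0.0
```

```bash
python3 -c "
from plan import *
d=snap('wrist')
for X in((.4638,-.165,.06),):
  p=proj(d,X).round().astype(int)
  h=dark(d,*p,r=7);print(p,np.round(h,1),onz(d,*h,X[2]).round(4))
delta((.4638,-.165,.065),(.68,-.73))"
```

```text
[290 240] [290.2 239.8] [ 0.4639 -0.1649  0.06  ]
t 25.2 tcp [ 0.4703 -0.1477  0.1192] zdir [ 8.e-04  1.e-04 -1.e+00] ydir [ 0.682 -0.731  0.   ] q7 -0.992 gap 0.879
turn deg 0.06 norm 0.0002
shift norm [-0.1108  0.0545  0.3613] m [-0.0166  0.0082  0.0542]
```

play_rows --increments "-0.06 0.03 0 0 0 0 0.12; -0.051 0.024 0.05 0 0 0 0.12; 0 0 0.15 0 0 0 0.12; 0 0 0.16 0 0 0 0.12; 0 0 0 0 0 0 0.12; 0 0 0 0 0 0 0.12; 0 0 0 0 0 0 0.12"

```text
t: 25.9
eef_pos: [0.4636, -0.166, 0.0654]
eef_rot: [2.923, 1.15, 0.002]
contact_force: [0.3, -0.0, -0.9]
finger_gap: 0.882
gripper_force: 0.0
```

```bash
python3 -c "
from plan import *
delta((.4638,-.165,.0075),(.68,-.73))"
```

```text
t 25.9 tcp [ 0.4636 -0.166   0.0654] zdir [ 1.3e-03 -5.0e-04 -1.0e+00] ydir [ 0.681 -0.732  0.001] q7 -1.009 gap 0.882
turn deg -0.03 norm -0.0001
shift norm [ 0.0051 -0.0045  0.3861] m [ 0.0008 -0.0007  0.0579]
```

play_rows --increments "0.005 -0.004 0.08 0 0 0 0.12; 0 0 0.1 0 0 0 0.12; 0 0 0.1 0 0 0 0.12; 0 0 0.07 0 0 0 0.12; 0 0 0.035 0 0 0 0.12; 0 0 0 0 0 0 0.12; 0 0 0 0 0 0 0.25; 0 0 0 0 0 0 0.6; 0 0 0 0 0 0 0.6; 0 0 0 0 0 0 0.6; 0 0 0 0 0 0 0.6" --squeeze 25

```text
t: 27.0
eef_pos: [0.4637, -0.1649, 0.0073]
eef_rot: [2.923, 1.15, 0.001]
contact_force: [-0.2, 0.0, 5.5]
finger_gap: 0.714
gripper_force: 25.0
```

play_rows --increments "0 0 -0.03 0 0 0 0.6; 0 0 -0.08 0 0 0 0.6; 0 0 -0.18 0 0 0 0.6; 0 0 -0.25 0 0 0 0.6; 0 0 -0.25 0 0 0 0.6; 0.06 -0.03 -0.15 0 0 0 0.6; 0.14 -0.07 0 0 0 0 0.6; 0.22 -0.12 0 0 0 0 0.6; 0.25 -0.14 0 0 0 0 0.6; 0.25 -0.14 0 0 0 0 0.6; 0.25 -0.14 0 0 0 0 0.6; 0.25 -0.14 0 0 0 0 0.6"

```text
t: 28.2
eef_pos: [0.5392, 0.0676, 0.1485]
eef_rot: [2.923, 1.15, -0.001]
contact_force: [0.8, -1.0, -1.0]
finger_gap: 0.716
gripper_force: 25.0
```

play_rows --increments "0.25 -0.14 0 0 0 0 0.6; 0.2 -0.1 0 0 0 0 0.6; 0.12 -0.07 0 0 0 0 0.6; 0 0 0 0 0 0 0.6; 0 0 0 0 0 0 0.6; 0 0 0 0 0 0 0.6"

```text
t: 28.8
eef_pos: [0.5698, 0.1559, 0.1479]
eef_rot: [2.923, 1.147, -0.003]
contact_force: [-0.2, -1.3, -0.9]
finger_gap: 0.714
gripper_force: 25.0
```

```bash
python3 look.py .6344 .2174 .049 .0527 w9.png
```

```text
dot [277.   83.6] -> [0.6344 0.2171 0.049 ]
hole [278.2 311.5] rel [0.0001 0.0002 0.0527]
t 28.85 tcp [0.5699 0.1559 0.1479] zdir [-8.0e-04 -1.8e-03 -1.0e+00] ydir [ 0.68  -0.733  0.001] q7 -1.417 gap 0.715
shift norm [ 0.5925 -0.0071  0.6516] m [ 0.0889 -0.0011  0.0977]
```

play_rows --increments "0.12 0 0 0 0 0 0.6; 0.2 -0.004 0 0 0 0 0.6; 0.2 -0.003 0 0 0 0 0.6; 0.073 0 0.05 0 0 0 0.6; 0 0 0.2 0 0 0 0.6; 0 0 0.25 0 0 0 0.6; 0 0 0.13 0 0 0 0.6; 0 0 0 0 0 0 0.6; 0 0 0 0 0 0 0.6; 0 0 0 0 0 0 0.6"

```text
t: 29.85
eef_pos: [0.6357, 0.2196, 0.0549]
eef_rot: [2.924, 1.149, 0.004]
contact_force: [-0.7, -0.1, -1.2]
finger_gap: 0.713
gripper_force: 25.0
```

```bash
python3 -c "
from plan import *
delta((.6343,.2169,0),(.68,-.73))"
```

```text
t 29.85 tcp [0.6357 0.2196 0.0549] zdir [ 2.3e-03  8.0e-04 -1.0e+00] ydir [ 0.681 -0.732  0.001] q7 -1.46 gap 0.713
turn deg -0.05 norm -0.0001
shift norm [-0.0203  0.0064  0.3659] m [-0.003   0.001   0.0549]
```

play_rows --increments "-0.018 0.006 0.06 0 0 0 0.6; 0 0 0.09 0 0 0 0.6; 0 0 0.1 0 0 0 0.6; 0 0 0.07 0 0 0 0.6; 0 0 0.03 0 0 0 0.6; 0 0 0.005 0 0 0 0.6; 0 0 0 0 0 0 0.6; 0 0 0 0 0 0 0.6"

```text
t: 30.65
eef_pos: [0.6336, 0.2174, 0.0001]
eef_rot: [2.923, 1.15, 0.001]
contact_force: [-1.0, 0.3, -1.1]
finger_gap: 0.71
gripper_force: 25.0
```

```bash
python3 -c "
from plan import *
delta((.6343,.2169,-.0012),(.68,-.73))"
```

```text
t 30.65 tcp [6.336e-01 2.174e-01 1.000e-04] zdir [ 4.e-04  2.e-04 -1.e+00] ydir [ 0.681 -0.732  0.   ] q7 -1.476 gap 0.71
turn deg -0.01 norm -0.0
shift norm [0.0013 0.006  0.0087] m [0.0002 0.0009 0.0013]
```

play_rows --increments "0.001 0.006 0.004 0 0 0 0.6; 0 0 0.003 0 0 0 0.6; 0 0 0 0 0 0 0.6; 0 0 0.003 0 0 0 0.6; 0 0 0 0 0 0 0.6; 0 0 0 0 0 0 0.6"

```text
t: 31.25
eef_pos: [0.6342, 0.2167, -0.0011]
eef_rot: [2.923, 1.15, 0.0]
contact_force: [-1.4, -0.4, 3.4]
finger_gap: 0.718
gripper_force: 25.0
```

Contact at the expected height. Releasing, rising and backing off for a check view.

play_rows --increments "0 0 0 0 0 0 0.6; 0 0 0 0 0 0 0.2; 0 0 0 0 0 0 0.15; 0 0 0 0 0 0 0.1; 0 0 0 0 0 0 0.1; 0 0 -0.05 0 0 0 0.1; 0 0 -0.15 0 0 0 0.1; 0 0 -0.25 0 0 0 0.1; -0.1 0 -0.3 0 0 0 0.1; -0.25 0 -0.3 0 0 0 0.1; -0.3 0 -0.3 0 0 0 0.1; -0.3 0 -0.2 0 0 0 0.1"

```text
t: 32.45
eef_pos: [0.5436, 0.1325, 0.2153]
eef_rot: [2.923, 1.152, 0.006]
contact_force: [0.4, -0.3, 0.9]
finger_gap: 0.898
gripper_force: 0.0
```

play_rows --increments "-0.2 0 -0.1 0 0 0 0.1; -0.1 0 0 0 0 0 0.1; 0 0 0 0 0 0 0.1; 0 0 0 0 0 0 0.1; 0 0 0 0 0 0 0.1"

```text
t: 32.95
eef_pos: [0.5112, 0.1028, 0.2274]
eef_rot: [-2.922, -1.152, -0.001]
contact_force: [-0.7, -0.5, -0.5]
finger_gap: 0.899
gripper_force: 0.0
```

```bash
python3 -c "
from plan import *
d=snap('wrist');save(d,'w10.png')
for X in((.6344,.2172,.0515),(.5299,.1307,.0465),(.4918,.2829,.0415)):
  p=proj(d,X).round().astype(int)
  try:h=dark(d,*p,r=7);print(p,np.round(h,1),onz(d,*h,X[2]).round(4))
  except Exception as e:print(p,'out')
delta((.5,.1,.2))
s=snap('side');save(s,'s10.png',(130,130,410,320),2.5)" 2>/dev/null
```

```text
[279  -5] out
[271 146] [270.5 146.4] [0.5297 0.1309 0.0465]
[128  68] [127.7  68. ] [0.4915 0.2832 0.0415]
t 33.0 tcp [0.5111 0.1027 0.2272] zdir [ 1.e-04  7.e-04 -1.e+00] ydir [ 0.682 -0.731 -0.   ] q7 -1.337 gap 0.897
shift norm [-0.0666 -0.0369  0.1815] m [-0.01   -0.0055  0.0272]
```

View pics/s10.png

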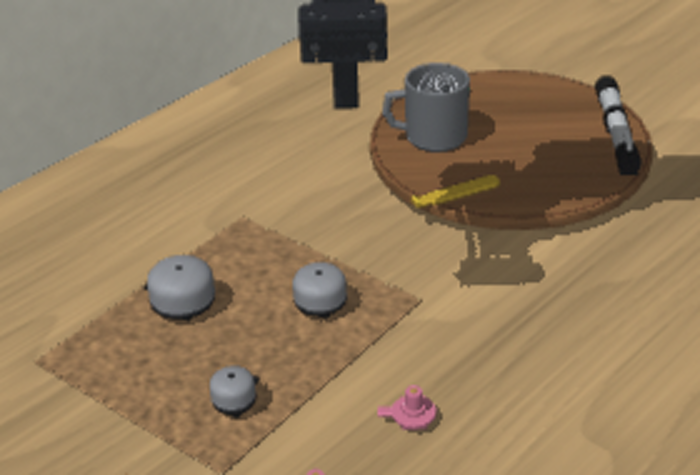

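The side view shows all three caps seated level on their bases: L (180,268), M (319,273) and S (232,377). I'll check the large cap's centring from the top view, then hand in.

```bash
python3 -c "
from plan import *
t=snap('top')
for n,X in(('L',(.6353,.216,.0515)),('M',(.531,.1292,.0465)),('S',(.4928,.2816,.0415))):
  p=proj(t,X);h=dark(t,*p.round().astype(int),r=3);print(n,'expected',p.round(1),'hole',np.round(h,1),(onz(t,*h,X[2])-X).round(4))" 2>/dev/null
```

```text
L expected [200.2 146.3] hole [199.5 146.7] [-0.001   0.0015  0.    ]
M expected [238.7 193.4] hole [nan nan] [nan nan nan]
S expected [168.5 210.5] hole [168.4 210.6] [-0.0003  0.0003  0.    ]
```

play_rows --increments "-0.1 0 -0.1 0 0 0 0.1; -0.2 0 -0.1 0 0 0 0.1; -0.1 0 0 0 0 0 0.1; 0 0 0 0 0 0 0.1; 0 0 0 0 0 0 0.1; 0 0 0 0 0 0 0.1"

```text
t: 33.7
eef_pos: [0.4674, 0.0619, 0.2573]
eef_rot: [-2.922, -1.152, -0.001]
contact_force: [0.3, 0.4, 0.7]
finger_gap: 0.899
gripper_force: 0.0
```

```bash
python3 -c "
from plan import *
d=snap('wrist')
X=(.6344,.2172,.0515);p=proj(d,X).round().astype(int);h=dark(d,*p,r=6);print(p,np.round(h,1),onz(d,*h,X[2]).round(4))" 2>/dev/null
```

```text
[279 -63] [nan nan] [nan nan nan]
```

play_rows --increments "0.15 0 0 0 0 0 0.1; 0.25 0 0 0 0 0 0.1; 0.25 0 0 0 0 0 0.1; 0.2 0 0 0 0 0 0.1; 0.1 0 0 0 0 0 0.1; 0 0 0 0 0 0 0.1; 0 0 0 0 0 0 0.1; 0 0 0 0 0 0 0.1"

```text
t: 34.55
eef_pos: [0.5701, 0.1568, 0.2573]
eef_rot: [2.923, 1.149, -0.002]
contact_force: [-0.7, -0.3, 0.3]
finger_gap: 0.902
gripper_force: 0.0
```

```bash
python3 -c "
from plan import *
d=snap('wrist')
X=(.6344,.2172,.0515);p=proj(d,X).round().astype(int);h=dark(d,*p,r=6);print(p,np.round(h,1),onz(d,*h,X[2]).round(4))" 2>/dev/null
```

```text
[278  88] [278.1  88.3] [0.6341 0.2169 0.0515]
```

The large cap's hole is at (.6341,.2169) against its hub at (.6344,.2171), so it is centred to about 0.4 mm. Handing in.

```bash
python3 -c "
from rig import arm
print(arm.sign_off())"
```

```text
the job is handed in; nothing more can be done
None
```

All three bell caps are seated level on the bases of their own size, each measured within about 0.5 mm of its hub centre, and the job was handed in at about 35 s of the allowed 88 s.

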